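Set the basking lamp over its tile and lock the boom

ROBOT

A 6-joint arm with a two-finger parallel gripper is mounted at the origin on the work surface. World frame = base frame: x ahead of the robot, y to its left, z up, the work surface at z = 0. Lengths are in m, angles in rad, forces in N, time in s.
With the tool pointing down it reaches from about 0.375 to 0.975 m from the base axis. Payload 3.8 kg.
Tool frame: the origin (TCP) lies midway between the tips of the shut fingers; the grasp point (between the pads) lies 19 mm behind it; x points along the fingers, y is the direction in which the jaws open and shut, and the axes are right-handed (so a half turn about x gives the same grasp; the last joint's range is limited). The gripper opens to 88 mm and grips with 3 to 60 N. Pads are 18 mm wide; open, the fingers measure 123 mm over their backs; the gripper's body (75 mm by 187 mm) begins 45 mm behind the grasp point.
Start: joints at [-1.354, 0.264, 1.604, -0, 1.274, -0.037], TCP at [0.169, -0.653, 0.203] pointing down, gripper open.
Joint ranges: [-2.63, 2.63], [-0.94, 2.18], [0.31, 2.57], [-1.31, 4.45], [0, 2.66], [-2.55, 2.55]. Speed limits (rad/s): [2.57, 2.57, 3.14, 3.14, 3.14, 3.14].

INTERFACE

Orientations are given as a rotation vector (axis times angle).
In Python, from cell import manip, inverse_kinematics, cams, order gives the robot as it stands. Calls block until the motion is done:
- manip.move_pose(position, orientation): joint-space move of the TCP to a pose.
- manip.move_linear(position, rate=0.15, rot=None): straight line of the TCP; rot=None keeps the orientation; rate is the mean speed in m/s.
- manip.set_joints(angles): joint-space move.
- manip.set_gripper(opening, force=None): finger opening in m; force is the grip in N (None keeps the last); returns when the fingers have stopped.
- manip.dwell(seconds).
- inverse_kinematics(position, orientation): joint angles nearest the present ones, or None.
- manip.state(): the state.
- cams.capture(name): name is "scene" or "top" or "wrist"; returns a dict with "image" (384x512x3 uint8, blue, green, red), "z_map" (384x512 float32, m along the optical axis (not along the pixel's ray), 0 where there is no reading), "intrinsics" (3x3 intrinsics, pixels), "position" and "orientation" of the camera in the world; the wrist camera has in their place "T_tool_cam" (4x4, takes a point from camera to tool coordinates, whose origin is the TCP and whose axes are the tool frame's). Camera axes: x right, y down, z forward; pixel columns grow to the right and rows downward; lengths in m; the calibration is good to about 2 mm. A picture is of the moment at which its call begins: read the wrist's pose just before it.
A pose or a line that the arm cannot do raises manip.IKError and nothing moves.
- order.close_job(): hands the job in, once; it reports no verdict.
The state is a dict: "clock": time; "joint_pos": joint angles; "joint_velocities": joint speeds; "tau": joint torques, N m; "tool_pos": TCP position; "tcp_rot": TCP orientation; "contact_force": force on the tool from outside, world axes, zero at the start; "moment": the same for the moment, N m; "gripper_width": finger opening in m.
Only numpy, scipy, OpenCV 4.12 (cv2) and the standard library are available. Lean on these libraries where they do the work, as an engineer would, in place of code of your own. Each camera call takes 0.05 s, during which the arm holds its last target. There are 200 camera calls.

TASK

Slide the basking lamp out along its boom until it is centred over the slate tile, then flip the cam lever on top of the boom clamp all the way over, past its stiff point, so that it locks the boom tube there. Leave the height-lock lever low on the post closed, and leave the tile where it lies.

Things in the scene. Friction and masses are not known exactly. Their poses are not given: they have to be found in the camera images.
- lamp_stand: Fixed lamp stand: round metal foot 130 mm wide, 14 mm thick, post 22 mm thick, on top a black clamp block 36 x 44 x 36 mm that holds the boom, a level tube 16 mm thick with its axis 170 mm above the shelf, straight over the post. Origin: centre of the foot's underside, on the shelf; z up, y along the boom towards the lamp. Boom lever's pivot: (0, 0, 198 mm), axis along x, between cheeks 211 mm high.
- lamp_cap (a point): On the axis of the lamp's upright metal cap, 195 mm up: cylinder 36 mm thick, 160 to 215 mm above the shelf, at the boom's +y end, free to grip from above. Shade below: 80 mm wide, rim 104 mm up. Lamp and boom slide as one along the stand's y only, against about 1.5 N while the boom lever is open; cap 120 to 285 mm from the post's axis, starting near (120 to 150).
- slate_tile: Loose square dark grey slate tile, 150 x 150 x 10 mm, flat on the shelf beneath the line along which the lamp slides (its centre within 4 mm of that line, farther out than the lamp's start). Origin: centre of its underside; z up.
- lever_paddle (a point): Middle of the paddle at the end of the steel cam lever on the boom clamp, 62 mm from the pivot. Paddle 18 mm wide (along the stand's x), 24 mm long, 9 mm thick; the arm is 13 mm wide. It moves in the upright plane through the boom, as boom_lever tells; at the locked end it is about 44 mm above the boom's axis.
- boom_lever (a joint): Cam lever angle. 0 = fully open: stands up, slanting towards the lamp, 60 degrees above level (starts 0 to 0.2). Swings through upright (0.52) and over, away from the lamp; 1.83 = locked, at its stop, pointing back over the tube's rear, 15 degrees above level. Stays put below 0.25; then stiffens (about 5 N at the paddle near 1.0), past 1.4 it snaps to the stop by itself and grips the tube.
- height_lever (a joint): Angle of the other steel lever, of the same shape, the height lock: low on the post, 65 mm above the shelf, on the stand's +x side, lying level along y beside its collar. 0 = closed, grows to 2.2 as it swings outward. Starts closed and is to stay so.
Not all that is in view belongs to the job. Of the things like the slate_tile, leave any that is brown or red; of the rest the smaller one is meant.

How it is judged:
By the outcome, as a careful person would: the job done as asked, in the order asked, and still so for the second after the job is handed in, with the robot touching nothing.
It also fails if it takes over 48 s, if anything falls off the work surface, if the arm or the gripper's body presses on something with over 40 N, if the wrist force passes 120 N, or if a joint passes its speed limit or range.

## Working session

There is one attempt and no reset: what is moved stays moved. The work goes in short steps, each a Python script; the robot and the scene stay as the last script left them, time stands still between calls to the robot, and variables do not carry over. Pictures are saved under pics/ and viewed, about 8 in all and at most 12, crops included, and the job is handed in when it is done.

```bash
ls; mkdir -p pics; cat > h.py <<'E'
import numpy as np, cv2
from scipy.spatial.transform import Rotation as R
from cell import manip, inverse_kinematics, cams, order
def cap(n):
    s=manip.state(); c=cams.capture(n)
    if n=="wrist":
        T=np.eye(4); T[:3,:3]=R.from_rotvec(s["tcp_rot"]).as_matrix(); T[:3,3]=s["tool_pos"]
        T=T@np.array(c["T_tool_cam"]); c["M"]=T
    else:
        o=np.array(c["orientation"]); T=np.eye(4); T[:3,:3]=o if o.shape==(3,3) else R.from_rotvec(o).as_matrix(); T[:3,3]=c["position"]; c["M"]=T
    return c
def cloud(c):
    z=c["z_map"]; K=np.array(c["intrinsics"]); v,u=np.mgrid[:z.shape[0],:z.shape[1]]
    p=np.stack([(u-K[0,2])/K[0,0]*z,(v-K[1,2])/K[1,1]*z,z],-1)
    p=p@c["M"][:3,:3].T+c["M"][:3,3]; p[z==0]=np.nan; return p
E
python3 - <<'E'
from h import *
ims=[]
for n in("scene","top"):
    c=cap(n); cv2.imwrite(f"pics/{n}0.png",cv2.resize(c["image"],(800,600),interpolation=cv2.INTER_CUBIC)); np.savez(f"{n}0.npz",**c)
    print(n,c["position"],c["orientation"],c["intrinsics"])
print(manip.state())
E
```

```text
pics
scene [0.8557492  0.51812166 0.67744423] [-0.88318021 -2.54959457  1.06488949] [[360.37395844   0.         257.09914321]
 [  0.         360.37395844 192.244084  ]
 [  0.           0.           1.        ]]
top [0.45324452 0.11605119 1.00888537] [-2.12322049  2.18388223 -0.11806089] [[362.53328871   0.         259.48271332]
 [  0.         362.53328871 188.53596418]
 [  0.           0.           1.        ]]
{'clock': 0.1, 'joint_pos': array([-1.35388012e+00,  2.64652128e-01,  1.60519843e+00, -2.67216371e-05,
        1.27372392e+00, -3.68781174e-02]), 'joint_velocities': array([-0.00133888, -0.00219975, -0.00202021, -0.0027603 ,  0.00033742,
       -0.000987  ]), 'tau': array([-4.33124137e-05, -5.03617787e+01, -3.58071756e+01,  7.31195323e-02,
        2.33616529e-02, -6.24824497e-05]), 'tool_pos': array([ 0.16932975, -0.65268946,  0.20165097]), 'tcp_rot': array([ 2.08687804,  0.26835924, -2.08730642]), 'contact_force': array([0.44761617, 0.67930208, 1.20642257]), 'moment': array([-0.00117149,  0.01005642, -0.05728533]), 'gripper_width': 0.08839155079897337}
```

View pics/scene0.png

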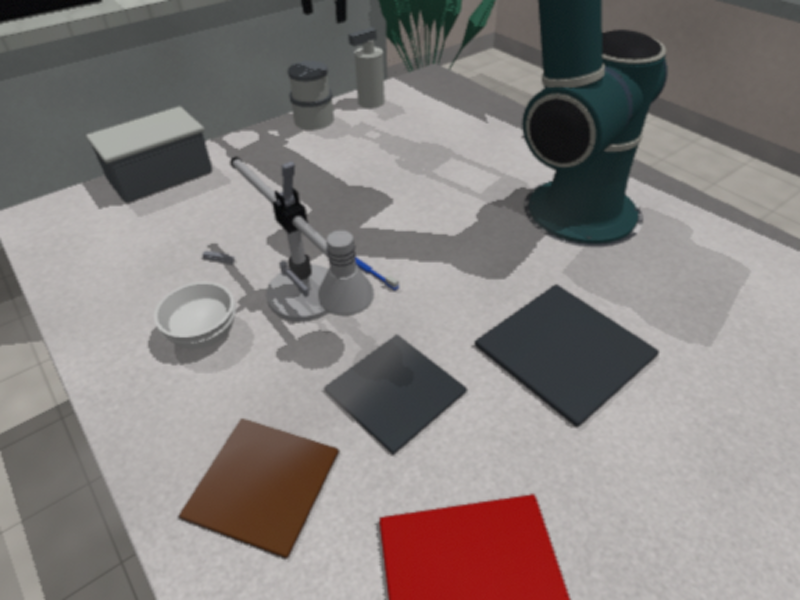

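View pics/top0.png

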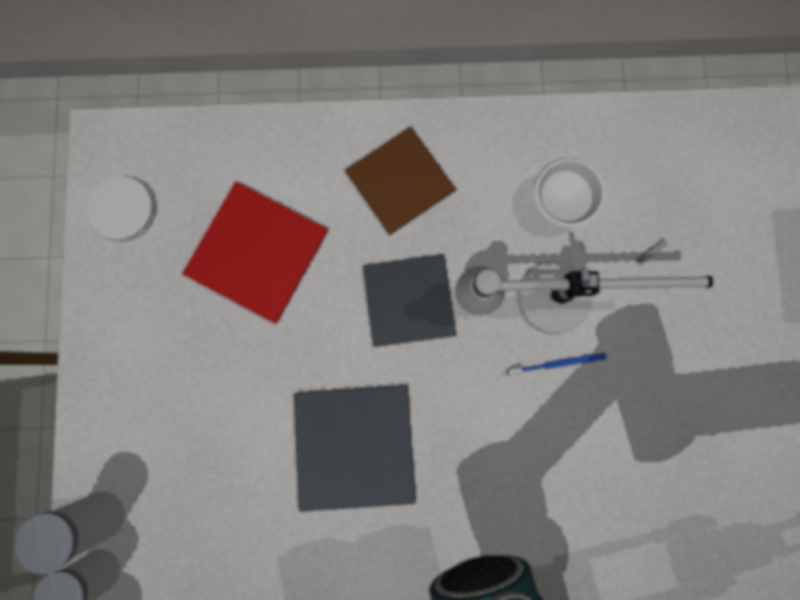

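The scene view shows the stand at (295,215), the lamp cap at (341,245) and the small grey tile at (395,393). In the top view the tile is at (409,300), the cap at (488,283), the clamp at (580,283) and the tube end at (710,282). The other tiles are decoys.

```bash
python3 - <<'E'
from h import *
def ray(c,u,v,z):
    K=c["intrinsics"]; d=c["M"][:3,:3]@np.array([(u-K[0,2])/K[0,0],(v-K[1,2])/K[1,1],1]); o=c["M"][:3,3]; return o+d*(z-o[2])/d[2]
C={n:dict(np.load(f"{n}0.npz")) for n in("scene","top")}
for n,(u0,v0) in(("scene",(395,393)),("top",(400,290))):
    c=C[n]; im=c["image"].astype(int); P=cloud(c)
    m=((im.max(2)<95)&(np.ptp(im,axis=2)<25)&(abs(P[...,2]-.01)<.008)).astype(np.uint8)
    m=cv2.morphologyEx(m,cv2.MORPH_CLOSE,np.ones((5,5)))
    cs,_=cv2.findContours(m,cv2.RETR_EXTERNAL,cv2.CHAIN_APPROX_NONE)
    for k in cs:
        if cv2.pointPolygonTest(k,(u0*.64,v0*.64),False)>=0:
            q=np.array([ray(c,u,v,.01)[:2] for u,v in k[:,0]],np.float32)
            print(n,"tile",cv2.minAreaRect(q))
    # tall stuff
    ok=np.isfinite(P[...,2])
    reg=ok&(P[...,0]>.3)&(P[...,0]<.85)&(P[...,1]>-.45)&(P[...,1]<.2)
    b=reg&(P[...,2]>.155)&(P[...,2]<.19)
    q=P[b]; print(n,"boom band n",len(q),q.min(0),q.max(0))
    cp=reg&(P[...,2]>.19); q=P[cp]
    print(" high pts n",len(q)); 
    h=reg&(P[...,2]>.207)&(P[...,2]<.222); q=P[h]; print(" z207-222",len(q), q.min(0),q.max(0),np.median(q,0))
    for y in np.arange(-.4,.12,.02):
        s=P[reg&(P[...,2]>.15)&(P[...,1]>y)&(P[...,1]<=y+.02)]
        if len(s): print("  y%.2f n%d x %.3f med %.3f %.3f  z %.3f %.3f"%(y,len(s),s[:,0].min(),np.median(s[:,0]),s[:,0].max(),s[:,2].min(),s[:,2].max()))
E
```

```text
scene tile ((0.5689356923103333, 0.12240542471408844), (0.15021470189094543, 0.14943015575408936), 6.123666286468506)
scene boom band n 948 [ 0.54751723 -0.3274005   0.1550492 ] [0.59004819 0.03119175 0.18982573]
 high pts n 589
 z207-222 253 [ 0.54957948 -0.1480669   0.2070069 ] [0.58481127 0.02553461 0.22061317] [0.56917387 0.00645186 0.21514157]
  y-0.34 n18 x 0.555 med 0.566 0.572  z 0.166 0.181
  y-0.32 n30 x 0.558 med 0.568 0.571  z 0.166 0.180
  y-0.30 n26 x 0.559 med 0.567 0.571  z 0.172 0.180
  y-0.28 n31 x 0.557 med 0.567 0.572  z 0.171 0.180
  y-0.26 n32 x 0.557 med 0.567 0.572  z 0.169 0.180
  y-0.24 n30 x 0.558 med 0.567 0.572  z 0.171 0.179
  y-0.22 n33 x 0.559 med 0.568 0.573  z 0.170 0.180
  y-0.20 n30 x 0.559 med 0.569 0.573  z 0.169 0.180
  y-0.18 n5 x 0.568 med 0.569 0.571  z 0.175 0.179
  y-0.16 n53 x 0.569 med 0.582 0.584  z 0.159 0.212
  y-0.14 n277 x 0.549 med 0.569 0.584  z 0.157 0.243
  y-0.12 n229 x 0.549 med 0.569 0.584  z 0.153 0.269
  y-0.10 n45 x 0.559 med 0.569 0.574  z 0.170 0.179
  y-0.08 n45 x 0.560 med 0.570 0.574  z 0.170 0.180
  y-0.06 n46 x 0.562
[... 877 characters left out ...]
63 0.572  z 0.169 0.181
  y-0.22 n59 x 0.556 med 0.562 0.570  z 0.168 0.180
  y-0.20 n62 x 0.556 med 0.563 0.571  z 0.170 0.181
  y-0.18 n52 x 0.557 med 0.563 0.571  z 0.171 0.180
  y-0.16 n99 x 0.546 med 0.560 0.581  z 0.166 0.213
  y-0.14 n147 x 0.547 med 0.558 0.582  z 0.167 0.250
  y-0.12 n154 x 0.547 med 0.564 0.581  z 0.158 0.270
  y-0.10 n61 x 0.557 med 0.563 0.571  z 0.169 0.181
  y-0.08 n60 x 0.557 med 0.564 0.572  z 0.170 0.181
  y-0.06 n61 x 0.558 med 0.565 0.572  z 0.171 0.180
  y-0.04 n61 x 0.558 med 0.565 0.573  z 0.170 0.182
  y-0.02 n80 x 0.545 med 0.561 0.581  z 0.150 0.218
  y0.00 n197 x 0.541 med 0.559 0.589  z 0.150 0.219
  y0.02 n91 x 0.548 med 0.564 0.582  z 0.151 0.217
```

```bash
cat >> h.py <<'E'
def down(s=1,th=0.0): # jaws along world x (rotated by th about z)
    x=np.array([0,0,-1.]); y=s*np.array([np.cos(th),np.sin(th),0]); return R.from_matrix(np.stack([x,y,np.cross(x,y)],1)).as_rotvec()
E
python3 - <<'E'
from h import *
for s in(1,-1): print(s,inverse_kinematics([.567,.06,.42],down(s)))
s=min((1,-1),key=lambda s:abs(inverse_kinematics([.567,.06,.42],down(s))[5]))
p=manip.state()["tool_pos"]; manip.move_linear([p[0],p[1],.42],rate=.25)
manip.move_pose([.567,.06,.42],down(s)); manip.dwell(.2)
c=cap("wrist"); np.savez("w0.npz",**c); cv2.imwrite("pics/w0.png",c["image"]); print(c["M"],manip.state()["clock"])
E
```

```text
1 [ 6.17423473e-02  8.49114114e-03  1.50259121e+00 -4.44089210e-16
  1.63051030e+00  6.17423473e-02]
-1 NoneTraceback (most recent call last):
  File "<stdin>", line 3, in <module>
  File "<stdin>", line 3, in <lambda>
TypeError: 'NoneType' object is not subscriptable
```

```bash
python3 - <<'E'
from h import *
p=manip.state()["tool_pos"]; manip.move_linear([p[0],p[1],.42],rate=.25)
manip.move_pose([.567,.06,.42],down(1)); manip.dwell(.2)
c=cap("wrist"); np.savez("w0.npz",**c); cv2.imwrite("pics/w0.png",c["image"]); print(c["M"],manip.state()["clock"])
E
```

```text
[[ 9.99998571e-01 -6.56079297e-04 -1.55782326e-03  5.66527384e-01]
 [-1.11646389e-03 -9.48327340e-01 -3.17291680e-01  1.42216632e-01]
 [-1.26915789e-03  3.17292966e-01 -9.48326718e-01  5.99931908e-01]
 [ 0.00000000e+00  0.00000000e+00  0.00000000e+00  1.00000000e+00]] 4.2333
```

View pics/w0.png

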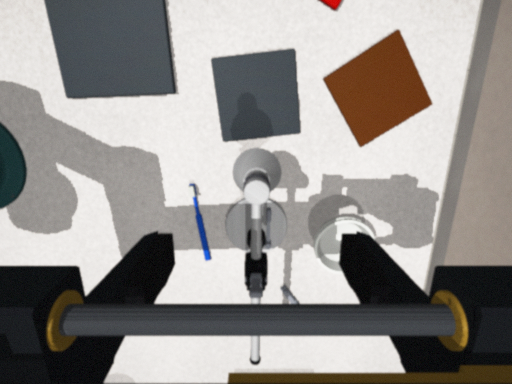

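The wrist view shows the tile at (256,96), the cap top at (257,190) and the boom running down to the clamp at (256,260). I'll measure the cap from this frame and from the top frame.

```bash
python3 - <<'E'
from h import *
def ray(c,u,v,z):
    K=c["intrinsics"]; d=c["M"][:3,:3]@np.array([(u-K[0,2])/K[0,0],(v-K[1,2])/K[1,1],1]); o=c["M"][:3,3]; return o+d*(z-o[2])/d[2]
for n in("w0","top0","scene0"):
    c=dict(np.load(n+".npz")); P=cloud(c); z=P[...,2]; im=c["image"].astype(int)
    near=(abs(P[...,0]-.567)<.04)&(abs(P[...,1]-.01)<.045)
    m=(near&(z>.209)&(z<.222)).astype(np.uint8); k,_=cv2.findContours(m,cv2.RETR_EXTERNAL,cv2.CHAIN_APPROX_NONE)
    k=max(k,key=cv2.contourArea); q=np.array([ray(c,u,v,.215)[:2] for u,v in k[:,0]],np.float32)
    print(n,"cap",cv2.minEnclosingCircle(q),cv2.fitEllipse(q),np.median(z[m>0]))
    b=(z>.17)&(z<.183)&(P[...,1]<-.17)&(P[...,1]>-.33)&(abs(P[...,0]-.565)<.03); b2=(z>.17)&(z<.183)&(P[...,1]<-.03)&(P[...,1]>-.09)&(abs(P[...,0]-.565)<.03)
    q=P[b|b2]; print(" boom x=a*y+b",np.polyfit(q[:,1],q[:,0],1))
    if n=="w0":
        t=((im.max(2)<110)&(abs(z-.01)<.009)&(abs(P[...,0]-.567)<.1)&(abs(P[...,1]-.12)<.1)).astype(np.uint8)
        t=cv2.morphologyEx(t,cv2.MORPH_CLOSE,np.ones((5,5))); k=max(cv2.findContours(t,0,1)[0],key=cv2.contourArea)
        print(" tile",cv2.minAreaRect(np.array([ray(c,u,v,.01)[:2] for u,v in k[:,0]],np.float32)))
    L=P[(z>.222)&(z<.30)&(abs(P[...,0]-.566)<.02)&(P[...,1]<-.03)&(P[...,1]>-.2)]
    if len(L): print(" lever n",len(L),L.min(0),L.max(0),"slope",np.polyfit(L[:,2],L[:,1],1),"x med",np.median(L[:,0]))
    B=P[(z>.18)&(z<.195)&(abs(P[...,0]-.566)<.03)&(P[...,1]<-.08)&(P[...,1]>-.2)]
    if len(B): print(" block",B.min(0),B.max(0))
E
```

```text
w0 cap ((0.565371036529541, 0.008818414062261581), 0.018042922019958496) ((0.5651601552963257, 0.00876867026090622), (0.034000005573034286, 0.03450104966759682), 155.1667938232422) 0.2128334986572012
 boom x=a*y+b [0.00951567 0.56471457]
 tile ((0.5665870904922485, 0.12023507803678513), (0.14642968773841858, 0.14651283621788025), 6.1015472412109375)
 lever n 183 [ 0.55547444 -0.12570346  0.22221694] [ 0.57283478 -0.10906881  0.26736672] slope [ 0.28017945 -0.18602778] x med 0.5636090212761337
 block [ 0.54553663 -0.15796056  0.18001254] [ 0.58167711 -0.11502728  0.19499503]
top0 cap ((0.5654485821723938, 0.007422896567732096), 0.017932703718543053) ((0.565412700176239, 0.007284642197191715), (0.03285808116197586, 0.03409554809331894), 10.311878204345703) 0.21465424327573612
 boom x=a*y+b [0.0084073  0.56499545]
 lever n 47 [ 0.55595237 -0.1263632   0.22311842] [ 0.57319026 -0.10975094  0.27027207] slope [ 0.27720225 -0.187824  ] x med 0.5629979654554924
 block [ 0.54678778 -0.18949914  0.18003886] [ 0.58232995 -0.08458095  0.19473336]
scene0 cap ((0.5691347718238831, 0.01011538878083229), 0.020772641524672508) ((0.568377673625946, 0.0100428257137537), (0.034915558993816376, 0.03895224258303642), 150.7087860107422) 0.2153827734786058
 boom x=a*y+b [0.01327706 0.56983958]
 lever n 123 [ 0.55746592 -0.13233965  0.22202308] [ 0.57464719 -0.11020093  0.26936252] slope [ 0.35900609 -0.20713539] x med 0.5668301475186301
 block [ 0.54900627 -0.15676077  0.1803424 ] [ 0.5834864  -0.11346408  0.19498427]
```

```bash
python3 - <<'E'
from h import *
r=down(1,-.009)
manip.move_pose([.5657,.0085,.28],r); manip.move_linear([.5657,.0085,.180],rate=.1)
manip.set_gripper(.0,force=20); s=manip.state(); print(s["gripper_width"],s["tool_pos"],s["contact_force"])
p=s["tool_pos"]
manip.move_linear([p[0]+.001,p[1]+.112,p[2]],rate=.06); manip.dwell(.2); s=manip.state(); print(s["tool_pos"]-p,s["contact_force"],s["clock"])
manip.set_gripper(.088); q=s["tool_pos"]
manip.move_linear([q[0],q[1],.26],rate=.2); manip.move_linear([.567,.075,.40],rate=.3); manip.dwell(.2)
for n,f in(("wrist","w1"),("top","top1"),("scene","scene1")):
    c=cap(n); np.savez(f+".npz",**c); cv2.imwrite(f"pics/{f}.png",c["image"])
print(manip.state()["clock"])
E
cat > meas.py <<'E'
from h import *
import sys
def ray(c,u,v,z):
    K=c["intrinsics"]; d=c["M"][:3,:3]@np.array([(u-K[0,2])/K[0,0],(v-K[1,2])/K[1,1],1]); o=c["M"][:3,3]; return o+d*(z-o[2])/d[2]
for n in sys.argv[1:]:
    c=dict(np.load(n+".npz")); P=cloud(c); z=P[...,2]; im=c["image"].astype(int)
    near=(abs(P[...,0]-.567)<.04)&(abs(P[...,1]-.12)<.045)
    m=(near&(z>.207)&(z<.222)).astype(np.uint8); k=max(cv2.findContours(m,0,1)[0],key=cv2.contourArea)
    q=np.array([ray(c,u,v,.215)[:2] for u,v in k[:,0]],np.float32); print(n,"cap",cv2.minEnclosingCircle(q),cv2.fitEllipse(q)[0])
    t=((im.max(2)<110)&(abs(z-.01)<.009)&(abs(P[...,0]-.567)<.1)&(abs(P[...,1]-.12)<.1)).astype(np.uint8)
    t=cv2.morphologyEx(t,1 and cv2.MORPH_OPEN,np.ones((3,3))); ks=np.vstack(cv2.findContours(t,0,1)[0])
    print(" tile",cv2.minAreaRect(np.array([ray(c,u,v,.01)[:2] for u,v in ks[:,0]],np.float32)))
    L=P[(z>.222)&(z<.30)&(abs(P[...,0]-.566)<.02)&(P[...,1]<-.03)&(P[...,1]>-.21)]
    if len(L): print(" lever n",len(L),L.min(0),L.max(0))
E
python3 meas.py w1 top1 scene1
```

```text
0.0005534273869066987 [0.5656911  0.00850163 0.17997079] [0.47058447 0.45576079 0.1159089 ]
[1.03258234e-03 1.11825551e-01 2.44614780e-05] [ 0.17579028 -0.90246371 -1.26637858] 9.55
12.4167Traceback (most recent call last):
  File "meas.py", line 8, in <module>
    m=(near&(z>.207)&(z<.222)).astype(np.uint8); k=max(cv2.findContours(m,0,1)[0],key=cv2.contourArea)
                                                   ~~~^^^^^^^^^^^^^^^^^^^^^^^^^^^^^^^^^^^^^^^^^^^^^^^^
ValueError: max() iterable argument is empty
```

View pics/w1.png

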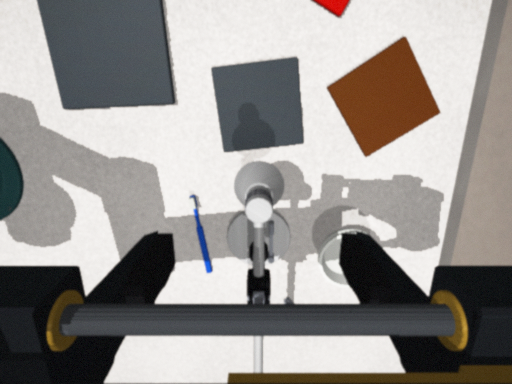

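The jaws closed to 0.6 mm, so they missed the cap. The lamp is still at its start, with the cap at (258,208). I need to find out why before trying again.

```bash
sed -i 's/P\[...,1\]-.12)<.045)/P[...,1]-CY)<.045)/; s/^import sys/import sys; CY=float(sys.argv.pop(1))/' meas.py; python3 meas.py .01 w1 top1 scene1; python3 - <<'E'
from h import *
s=manip.state(); print(s)
c=dict(np.load("w1.npz")); M=np.linalg.inv(c["M"]); K=c["intrinsics"]
for d in([0,0,0],[.044,0,0],[-.044,0,0],[0,0,.019]):
    p=M[:3,:3]@(s["tool_pos"]+d)+M[:3,3]; print(d,(K@p/p[2])[:2], p[2])
P=cloud(c)
for u,v in((165,240),(350,240),(165,260),(60,290)): print(u,v,P[v,u])
print(np.array(c["T_tool_cam"]))
cv2.imwrite("pics/sc1.png",np.hstack([c2[0:200,100:330] for c2 in (cv2.imread("pics/scene1.png"),)]).repeat(3,0).repeat(3,1)[:600])
E
```

```text
w1 cap ((0.56513512134552, 0.009270180948078632), 0.018147192895412445) (0.5651290416717529, 0.009369618259370327)
 tile ((0.5666460990905762, 0.12035678327083588), (0.1463140845298767, 0.14635811746120453), 6.105465888977051)
 lever n 6 [ 0.55831016 -0.12539533  0.22217993] [ 0.56790381 -0.12498246  0.22269037]
top1 cap ((0.5684696435928345, 0.0007635720539838076), 0.01595333218574524) (0.5666307806968689, 1.0011077392846346e-05)
 tile ((0.5655677914619446, 0.12135078758001328), (0.1439056396484375, 0.14362190663814545), 5.195791721343994)
 lever n 46 [ 0.55581966 -0.12225095  0.25013563] [ 0.57337091 -0.10992154  0.2699218 ]
scene1 cap ((0.569875955581665, 0.011089028790593147), 0.021909737959504128) (0.568950355052948, 0.011138404719531536)
 tile ((0.5693402290344238, 0.12182725220918655), (0.15164858102798462, 0.15115268528461456), 6.09774923324585)
 lever n 121 [ 0.55748951 -0.13333958  0.22344504] [ 0.57517244 -0.10862257  0.26934437]
{'clock': 12.4167, 'joint_pos': array([8.86026852e-02, 1.13482656e-02, 1.53797930e+00, 5.19252430e-05,
       1.59491132e+00, 9.70685037e-02]), '
[... 521 characters left out ...]
8797788844884774}
[0, 0, 0] [259.12082787 223.04573112] 0.19516831317987826
[0.044, 0, 0] [329.24560212 222.70284677] 0.19476284497754448
[-0.044, 0, 0] [189.28682231 223.38719372] 0.195573781382212
[0, 0, 0.019] [259.13612081 237.18280967] 0.17715231971068574
165 240 [0.52001109 0.08554921 0.43947439]
350 240 [0.61141397 0.0847598  0.43883294]
165 260 [0.52172815 0.07928283 0.44767407]
60 290 [0.51398108 0.10704727 0.5075431 ]
[[ 1.19375701e-03 -3.17220680e-01  9.48350998e-01 -1.79983646e-01]
 [ 9.99999257e-01  1.42956429e-04 -1.21095184e-03 -6.53873264e-04]
 [ 2.48566094e-04  9.48351738e-01  3.17220615e-01 -8.27265589e-02]
 [ 0.00000000e+00  0.00000000e+00  0.00000000e+00  1.00000000e+00]]
```

View pics/sc1.png

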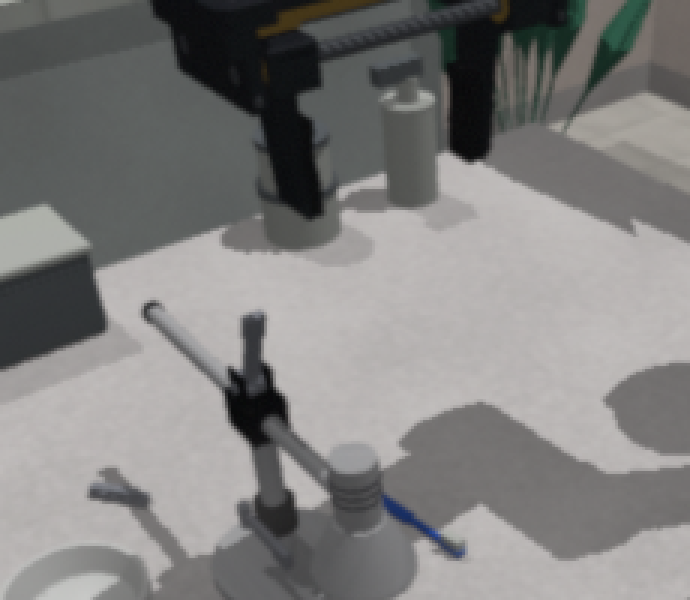

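```bash
python3 - <<'E'
from h import *
def low(n):
    for f in ("wrist","scene"):
        c=cap(f); P=cloud(c); s=manip.state()["tool_pos"]
        d=P-s; ok=(abs(d[...,0])<.075)&(abs(d[...,1])<.06)&(d[...,2]>-.06)&(d[...,2]<.12)
        q=d[ok]; 
        if len(q): print(n,f,len(q),"z pct",np.percentile(q[:,2],[0,1,3,10]).round(4)); b=q[q[:,2]<np.percentile(q[:,2],2)+.012]; print("  x",b[:,0].min().round(4),b[:,0].max().round(4),"y",b[:,1].min().round(4),b[:,1].max().round(4))
        cv2.imwrite(f"pics/f_{n}_{f}.png",c["image"])
low("open")
manip.set_gripper(0); print(manip.state()["gripper_width"]); low("shut")
print(manip.state()["clock"])
a=cv2.imread("pics/f_shut_wrist.png"); cv2.imwrite("pics/shut.png",np.hstack([a[150:,100:412],cv2.imread("pics/f_shut_scene.png")[0:234,100:412]]))
E
```

```text
open wrist 33934 z pct [0.0327 0.0378 0.0449 0.0622]
  x -0.0593 0.0577 y -0.0099 0.012
open scene 2118 z pct [0.0363 0.0385 0.0412 0.0493]
  x -0.0565 0.0592 y -0.0107 0.0129
0.00035746572212853563
shut wrist 22039 z pct [0.0334 0.0394 0.0473 0.0656]
  x -0.016 0.0144 y -0.0087 0.0117
shut scene 2057 z pct [0.0364 0.0392 0.0427 0.0522]
  x -0.0149 0.0153 y -0.011 0.0121
13.9167
```

View pics/shut.png

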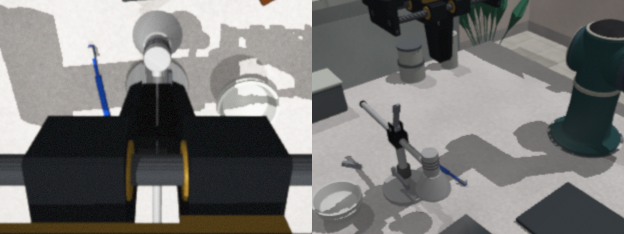

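Both cameras put the real fingertips about 36 mm above the reported TCP. The jaws therefore shut just over the cap without touching anything. I'll correct for this offset and retry.

```bash
cat >> h.py <<'E'
DZ=.036 # real fingertip lies this much above the reported TCP (tool down)
def st(): return manip.state()
E
python3 - <<'E'
from h import *
r=down(1,-.009); x,y=.5657,.0088
manip.set_gripper(.088)
manip.move_pose([x,y,.235-DZ+.02],r); manip.move_linear([x,y,.182-DZ],rate=.1)
manip.set_gripper(.0,force=20); s=st(); print(s["gripper_width"],s["tool_pos"],s["contact_force"])
assert .03<s["gripper_width"]<.04
p=s["tool_pos"]
manip.move_linear([p[0]+.001,p[1]+.112,p[2]],rate=.08); manip.dwell(.2); s=st(); print(s["tool_pos"]-p,s["contact_force"],s["gripper_width"],s["clock"])
manip.set_gripper(.088); q=s["tool_pos"]
manip.move_linear([q[0],q[1],.25-DZ],rate=.2); manip.move_linear([.567,.12,.39],rate=.3); manip.dwell(.15)
for n,f in(("wrist","w2"),("top","top2"),("scene","scene2")):
    c=cap(n); np.savez(f+".npz",**c); cv2.imwrite(f"pics/{f}.png",c["image"])
print(st()["clock"])
E
python3 meas.py .12 w2 scene2 top2
```

```text
0.03535750588798833 [0.56671883 0.00880287 0.14603244] [ 5.27996848  0.13939313 -3.11099243]
[1.10129503e-03 1.12308688e-01 4.53336288e-05] [ 6.26487927  1.29657361 -2.94322438] 0.035999338751053746 19.5083
21.925
w2 cap ((0.566684365272522, 0.12062256038188934), 0.017725152894854546) (0.566520094871521, 0.12057629972696304)
 tile ((0.566696047782898, 0.12095151841640472), (0.14631757140159607, 0.1465754508972168), 6.035660266876221)
 lever n 251 [ 0.5554875  -0.12475831  0.22562993] [ 0.5723926  -0.10863161  0.26780962]
scene2 cap ((0.5703925490379333, 0.12208370864391327), 0.021615736186504364) (0.569989025592804, 0.12227501720190048)
 tile ((0.569707989692688, 0.12201914936304092), (0.15231598913669586, 0.15084919333457947), 6.097750186920166)
 lever n 123 [ 0.55780422 -0.13161294  0.22244175] [ 0.57504388 -0.10886188  0.2697367 ]
top2 cap ((0.5586044788360596, 0.11903019994497299), 0.014499844051897526) (0.5575276613235474, 0.11911136656999588)
 tile ((0.559747040271759, 0.12096363306045532), (0.15607650578022003, 0.11470868438482285), 89.57006072998047)
 lever n 46 [ 0.55581314 -0.12266471  0.24781817] [ 0.57319559 -0.10982823  0.27123124]
```

View pics/w2.png

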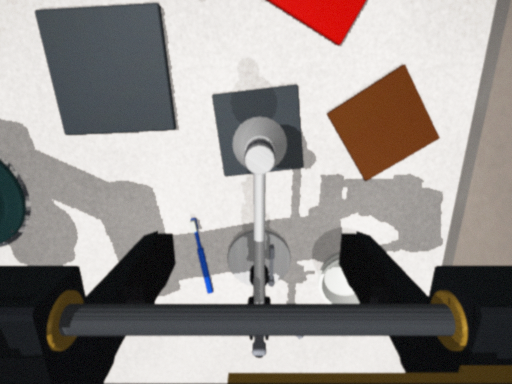

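The cap now sits within about 0.5 mm of the tile centre in both the wrist and scene views. The tile hasn't moved. Next is the lever.

```bash
python3 - <<'E'
from h import *
r=down(1,-.009); px,py,pz=.5640,-.1355,.198
manip.set_gripper(0)
manip.move_pose([px,py+.085,.33-DZ],r); manip.move_linear([px,py+.07,.245-DZ],rate=.25)
F=[]
def go(y,z,rate=.07):
    manip.move_linear([px,y,z-DZ],rate=rate); s=st(); F.append((round(y-py,4),round(z,4),*s["contact_force"].round(1),round(s["clock"],2))); return np.linalg.norm(s["contact_force"])
go(py+.04,.245,.15)
for f in (90,102,114,126,136,146,156,163):
    a=np.radians(f); n=go(py+.060*np.cos(a)+.0045*np.sin(a)+.009, pz+.060*np.sin(a)-.0045*np.cos(a))
    if n>30: print("stop",f); break
print(*F,sep="\n")
p=st()["tool_pos"]; manip.move_linear([p[0],p[1],p[2]+.08],rate=.2); manip.move_linear([.567,-.03,.36],rate=.3)
manip.dwell(.1)
for n,f in(("wrist","w3"),("scene","scene3")):
    c=cap(n); np.savez(f+".npz",**c); cv2.imwrite(f"pics/{f}.png",c["image"])
    P=cloud(c); z=P[...,2]; L=P[(z>.2)&(z<.30)&(abs(P[...,0]-.566)<.02)&(P[...,1]<-.03)&(P[...,1]>-.23)]
    print(f,len(L),L.min(0),L.max(0)); b=L[L[:,1]<py-.03]; 
    if len(b): print(" slope y->z",np.polyfit(b[:,1],b[:,2],1))
print(st()["clock"])
cv2.imwrite("pics/s3.png",np.hstack([cv2.imread("pics/w3.png")[:,128:400],cv2.imread("pics/scene3.png")[:,60:330]]))
E
python3 meas.py .12 w3 scene3
```

```text
(0.04, 0.245, np.float64(-0.6), np.float64(0.2), np.float64(-0.9), 24.87)
(np.float64(0.0135), np.float64(0.258), np.float64(-0.6), np.float64(1.7), np.float64(0.9), 25.44)
(np.float64(0.0009), np.float64(0.2576), np.float64(-0.8), np.float64(4.4), np.float64(3.4), 25.77)
(np.float64(-0.0113), np.float64(0.2546), np.float64(-2.8), np.float64(4.3), np.float64(5.2), 26.11)
(np.float64(-0.0226), np.float64(0.2492), np.float64(1.1), np.float64(0.4), np.float64(0.7), 26.44)
(np.float64(-0.031), np.float64(0.2429), np.float64(0.3), np.float64(-0.3), np.float64(0.7), 26.74)
(np.float64(-0.0382), np.float64(0.2353), np.float64(-0.1), np.float64(0.1), np.float64(0.5), 27.04)
(np.float64(-0.044), np.float64(0.2265), np.float64(-0.3), np.float64(-0.2), np.float64(-0.4), 27.34)
(np.float64(-0.0471), np.float64(0.2198), np.float64(0.3), np.float64(0.2), np.float64(0.3), 27.6)
w3 36 [ 0.56171806 -0.20402473  0.21169332] [ 0.5631337  -0.18373514  0.21861614]
 slope y->z [-0.29398322  0.15833921]
scene3 251 [ 0.55121646 -0.20877248  0.20004646] [ 0.58142677 -0.12337692  0.22168053]
 slope y->z [-0.3122627   0.15673104]
29.0917
w3 cap ((0.5665283799171448, 0.11732801049947739), 0.017604198306798935) (0.5665034651756287, 0.11375058442354202)
 tile ((0.566963791847229, 0.11265432834625244), (0.14727720618247986, 0.13314804434776306), 6.077057361602783)
scene3 cap ((0.5688519477844238, 0.12290897965431213), 0.021319502964615822) (0.5701248645782471, 0.12223774939775467)
 tile ((0.5698186755180359, 0.12189361453056335), (0.1524718999862671, 0.15114417672157288), 6.171239376068115)
```

View pics/s3.png

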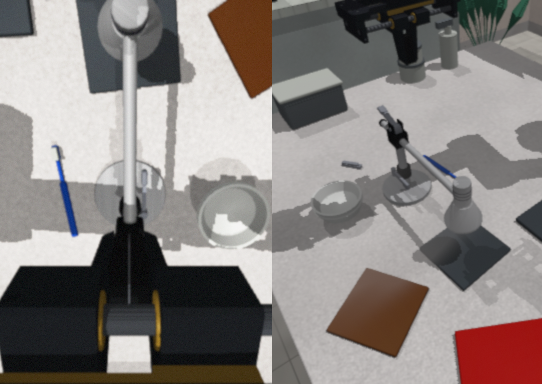

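The lever lies at about 16.5° above level, which matches its 15° stop. One last check of the centring from above, then I'll hand in.

```bash
python3 - <<'E'
from h import *
manip.move_linear([.567,.12,.39],rate=.3); manip.dwell(.3)
c=cap("wrist"); np.savez("w4.npz",**c); print(st()["clock"],st()["contact_force"])
E
python3 meas.py .12 w4; python3 -c "
from cell import order; order.close_job()"
```

```text
30.1 [-0.94443791  0.37865346  0.42469622]
w4 cap ((0.5662521123886108, 0.1203283816576004), 0.017876971513032913) (0.5664325952529907, 0.12034875899553299)
 tile ((0.5667479634284973, 0.12076783180236816), (0.14619572460651398, 0.1463085263967514), 6.107734680175781)
the job is handed in; nothing more can be done
```

The lamp is centred over the slate tile and the cam lever is flipped over and locked. I handed the job in at about 30 s on the robot's clock.

**What I did:** I gripped the lamp cap and slid it 112 mm out along the boom. I then pushed the lever over with the shut fingers until it snapped to its stop; the force at the waypoints was about 7 N at most.

**Last checks:**
- **Centring:** after locking, the wrist view puts the cap centre at (0.5664, 0.1203) and the tile centre at (0.5667, 0.1208), about 0.5 mm apart. The scene view agrees to within about 1 mm.
- **Tile:** it has not moved, to within measurement error.
- **Boom lever:** its slope measures about 16.5° above level, which matches the 15° stop. The paddle is back over the rear of the tube.
- **Height lever:** it still looked closed in the last picture; I did not measure its angle.

**What failed or disagreed:**
- **First grasp missed:** the fingers shut just above the cap without moving anything. Both cameras showed the real fingertips about 36 mm behind the reported TCP. I corrected for that and the second grasp held, at 35–36 mm opening.
- **Top camera:** the arm blocked its view in the later frames, so its readings after the slide were not used.

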